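# Turn the leaf of a stone sample book

## Robot

A 7-joint arm with a two-finger parallel gripper is mounted at the origin on the work surface. World frame = base frame: x ahead of the robot, y to its left, z up, the work surface at z = 0. Lengths are in m, angles in rad, forces in N, time in s.
With the tool pointing down it reaches from about 0.425 to 0.825 m from the base axis. Payload 3.6 kg.
Tool frame: the origin (TCP) lies midway between the tips of the shut fingers; the grasp point (between the pads) lies 19 mm behind it (manip.hold_point_z is the distance from the TCP to the grasp point, in m); z points along the fingers, x is the direction in which the jaws open and shut, and the axes are right-handed (so a half turn about z gives the same grasp; the last joint's range is limited). The gripper opens to 93 mm and grips with 3 to 60 N. Pads are 15 mm wide; open, the fingers measure 128 mm over their backs; the gripper's body (75 mm by 188 mm) begins 65 mm behind the grasp point.
Start: joints at [-1.153, 0.615, -0.013, 1.423, 0.008, 1.103, -0.04], TCP at [0.279, 0.587, 0.219] pointing down, gripper open.
Joint ranges: [-3.12, 3.12], [-0.3, 2.06], [-1.34, 1.32], [0.26, 2.42], [-1.36, 4.5], [0.01, 1.98], [-2.84, 2.84]. Speed limits (rad/s): [2.79, 2.79, 3.14, 3.14, 3.14, 3.14, 3.14].

## Interface

Orientations are given as a rotation vector (axis times angle).
In Python, from bench import manip gives the robot as it stands.
- The arm moves only by the tool drive_tool, never from a script. Its argument "commands" is text: rows parted by semicolons, each of 7 numbers parted by spaces: the finger opening in mm, from 0 to 93, then the shift along the tool's x, y, z in mm, then the turn, a rotation vector about the tool's x, y, z in rad. In form: fingers tx ty tz ax ay az; .... A call has 1 to 10 rows; each row is the pose to reach, as a shift and turn from the pose measured when the call began, along the tool's axes at that moment; what a row does not reach only later rows make up. A row lasts 1/8 s, in which the tool goes at most 62.5 mm and 10.7 degrees, less where a joint would pass 70% of its speed; a pose out of reach is approached as far as the arm can. A call with a gripper value outside its range is refused whole. The fingers move at their own pace and stop on an object; "grip_force" is the grip in N (left out, the last holds). Time passes only in rows, so rows that repeat a pose let the fingers close. It gives the time, the measured TCP pose, the force and the opening at its end, in the units of the state.
- manip.state(): the state, without advancing time (a new reading comes with each control period).
- manip.read_camera(name): name is "side" or "top" or "wrist"; returns a dict with "img" (400x640x3 uint8, red, green, blue), "range_z" (400x640 float32, m along the optical axis (not along the pixel's ray), 0 where there is no reading), "mtx" (3x3 intrinsics, pixels), "R" (3x3) and "t" (3): a world point X has camera coordinates R X + t; the wrist camera has in their place "tool_from_camera" (4x4, takes a point from camera to tool coordinates, whose origin is the TCP and whose axes are the tool frame's). Camera axes: x right, y down, z forward; pixel columns grow to the right and rows downward; lengths in m; the calibration is good to about 2 mm. A picture is of the moment at which its call begins: read the wrist's pose just before it.
- manip.finish_job(): hands the job in, once; it reports no verdict.
The state is a dict: "time": time; "joint_positions": joint angles; "joint_vel": joint speeds; "joint_efforts": joint torques, N m; "tcp_pos": TCP position; "eef_rot": TCP orientation; "force": force on the tool from outside, world axes, zero at the start; "moment": the same for the moment, N m; "opening": finger opening in m.
Only numpy, scipy, OpenCV 4.12 (cv2) and the standard library are available. Lean on these libraries where they do the work, as an engineer would, in place of code of your own. Each camera call takes 0.05 s, during which the arm holds its last target.

## Task

Turn the top leaf of the open stone sample book, the one whose tab is nearer to you, over the spine so that it lies flat on the other half (the left one as the robot sees it) and the next page shows. Push it round with the fingertips, for which its tab stands free of the bench, never pinching it between the fingers; lay it down gently without letting it slam or pressing hard, and take the hand away. The second leaf stays flat where it is, and nothing else on the bench is disturbed.

Things in the scene. Friction and masses are not known exactly. Their poses are not given: they have to be found in the camera images.
- book: Stone sample book, open, fixed on the bench; each half 170 wide (across the spine) and 240 long. Origin: middle of its underside, under the spine. x: along the spine, roughly away from the robot; y: across it, to the left half; z up. The left page lies 37 above the bench. The spine is an aluminium bar with a steel hinge rod. All sizes here in mm.
- hinge (a point): Middle of the hinge rod, the axis the leaves turn about, 45 above the bench; the axis runs along the book's x. Axes as the book's.
- leaf (a joint): Angle of the top leaf (rad): 0 = flat on the right half (-y side), 1.57 = upright, 3.14 = flat on the left half. It starts between 0 and 0.7. The hinge is stiff: the leaf stays at any angle where it is left; turning it by the tab takes 1 to 7 N.
- leaf_tab (a point): Centre of the top leaf's finger tab: 100 long (along the spine), 24 wide, 5 thick, on the leaf's outer edge in the half nearer the robot. This point is 198 from the hinge axis, the outer edge 210. Leaf flat at the right: the tab's underside is 46.5 above the bench, free below. Axes turn with the leaf: -y from hinge to outer edge, z out of the face first up, x along the spine.
- leaf_front: Upper board of the top leaf, the face up at the start (oblong stone chips), with the upper half of the tab (edges set back 2 to 4). The whole leaf is 8 thick, 240 long along the spine, reaches from 16 to 186 from the hinge axis, 0.38 to 0.52 kg. Origin: middle of the hinge axis; axes as leaf_tab; the leaf lies from z = 0 (underside) to 8.
- leaf_back: Lower board of the top leaf, the face that is down at the start (hexagon stone chips), with the lower half of the tab; origin and axes as leaf_front. When the leaf lies flat on the left this face is up, 45 above the bench (its tab 43.5).
- under (a joint): Angle of the second leaf (rad), which lies right under the top leaf, same size and stiff hinge: 0 = flat on the right half, where it must stay. It grows as the leaf lifts.
- under_tab (a point): Centre of the second leaf's tab (100 x 24 x 5), at the outer edge of the right half, in the half of the book farther from the robot; axes as leaf_tab.
- tape: Steel tape measure in a yellow and black case, 66 x 38 x 62 high, standing on its edge, loose, to be left alone. Origin: its underside (mm).
- pencil: Flat red carpenter's pencil, 165 x 13 x 8 high, lying, loose, to be left alone. Origin: its underside (mm).
- chisel: Stone chisel, wooden handle 28 thick, 225 long, lying, loose, to be left alone. Origin: its underside (mm).
- hex_a: Loose white marble hexagon tile, 80 across its corners, 12 thick, lying, loose, to be left alone. Origin: its underside (mm).
- hex_b: The other loose marble hexagon tile, same as hex_a, loose, to be left alone. Origin: its underside (mm).
- glue: White glue bottle, 54 across, 165 high, standing, loose, to be left alone. Origin: its underside (mm).
- mallet: Rubber mallet, 266 long, head 60 thick, lying, loose, to be left alone. Origin: its underside (mm).

How it is judged:
On the way:
1. the top leaf has been pushed up past upright by the fingers (value of joint leaf above 1.7 rad and contact force between the fingers and leaf_back above 0.1 N), for 0.05 s.
At the end, for the whole second after the job is handed in: The top leaf lies flat on the left half (within 0.06 rad of flat) and still, the second leaf lies flat on the right (within 0.05 rad), and every loose thing is within 15 mm of where it was (value of joint leaf above 3.08 rad and velocity of joint leaf below 0.05 rad/s and value of joint under below 0.05 rad and distance of each of tape, pencil, chisel, hex_a, hex_b, glue, mallet from where it was at the start of the episode below 0.015 m); the robot touches nothing.
It fails at once if the leaf is pinched: the fingers press on both of its faces at once (contact force between the fingers and leaf_front above 0.5 N and contact force between the fingers and leaf_back above 0.5 N).
It fails at once if the leaf slams down on the left half (faster than 2 rad/s as it lands) (value of joint leaf above 2.75 rad and velocity of joint leaf above 2 rad/s).
It fails at once if the leaf is pressed with more than 60 N (contact force between the fingers and leaf_back above 60 N or contact force between the fingers and leaf_front above 60 N).
It fails at once if the second leaf is lifted by more than 0.15 rad (value of joint under above 0.15 rad).
It fails at once if a loose thing on the bench is pushed or lifted by more than 15 mm (distance of any of tape, pencil, chisel, hex_a, hex_b, glue, mallet from where it was at the start of the episode above 0.015 m).
It also fails if it takes over 43 s, if anything falls off the work surface, if the arm or the gripper's body presses on something with over 40 N, if the wrist force passes 120 N, or if a joint passes its speed limit or range.

## Working session

There is one attempt and no reset: what is moved stays moved. The work goes in short steps, Python scripts to look and compute and a tool call to move; the robot and the scene stay as the last step left them, time stands still between calls to the robot, and variables do not carry over. Pictures are saved under pics/ and viewed, and the job is handed in when it is done.

Besides the shell and the picture viewer there is one more tool, called after ">>>" in YAML: its name, and indented under it one key for each argument. drive_tool: Moves the arm, as the interface text tells. Its arguments: {"type":"object","properties":{"commands":{"type":"string"},"grip_force":{"type":"number"}},"required":["commands"]}

```bash
ls; mkdir -p pics; cat > h.py <<'E'
import numpy as np,cv2
from bench import manip
from scipy.spatial.transform import Rotation as Ro
def cam(n,fn=None):
    s=manip.state(); c=manip.read_camera(n)
    if fn: cv2.imwrite('pics/'+fn,c['img'][:,:,::-1])
    if 'R' not in c:
        T=np.array(c['tool_from_camera']);Rt=Ro.from_rotvec(s['eef_rot']).as_matrix()
        W=np.eye(4);W[:3,:3]=Rt;W[:3,3]=s['tcp_pos'];W=W@T
    else:
        W=np.eye(4);W[:3,:3]=np.array(c['R']).T;W[:3,3]=-np.array(c['R']).T@np.array(c['t'])
    c['W']=W
    h,w=c['range_z'].shape
    u,v=np.meshgrid(np.arange(w),np.arange(h));K=c['mtx'];z=c['range_z']
    P=np.stack([(u-K[0,2])/K[0,0]*z,(v-K[1,2])/K[1,1]*z,z],-1)
    c['P']=P@W[:3,:3].T+W[:3,3]; c['P'][z==0]=np.nan
    return c
E
python3 - <<'E'
from h import *
print(manip.state())
for n in ['side','top','wrist']:
    c=cam(n,n+'0.png');np.save(n+'0.npy',c['P']);print(n,c['W'].round(3))
E
```

```text
pics
{'time': 0.0, 'joint_positions': array([-1.15346187,  0.61591593, -0.01258677,  1.42486872,  0.00810551,
        1.10338978, -0.04042897]), 'joint_vel': array([ 0.00145844, -0.00155509,  0.00069232, -0.00213409, -0.00094808,
        0.001449  ,  0.00121678]), 'joint_efforts': array([-1.09685238e-04, -4.58933115e+01,  2.09110868e-01, -1.65746588e+01,
       -6.10106927e-02,  2.03495863e-02,  2.27418550e-04]), 'tcp_pos': array([0.27878705, 0.58631587, 0.21749339]), 'eef_rot': array([ 2.65470673,  1.67729753, -0.00331067]), 'force': array([ 0.48066174, -0.38926375,  0.22769656]), 'moment': array([-0.01054444,  0.00251889, -0.04586282]), 'opening': 0.09299418728429876}
side [[ 0.869 -0.296  0.396  0.137]
 [-0.494 -0.482  0.724 -0.752]
 [-0.023 -0.825 -0.565  0.705]
 [ 0.     0.     0.     1.   ]]
top [[ 0.004 -0.995  0.104  0.498]
 [-1.    -0.006 -0.02   0.097]
 [ 0.021 -0.104 -0.994  0.931]
 [ 0.     0.     0.     1.   ]]
wrist [[ 0.43   0.867  0.251  0.209]
 [ 0.903 -0.412 -0.122  0.62 ]
 [-0.002  0.279 -0.96   0.384]
 [ 0.     0.     0.     1.   ]]
```

View pics/side0.png

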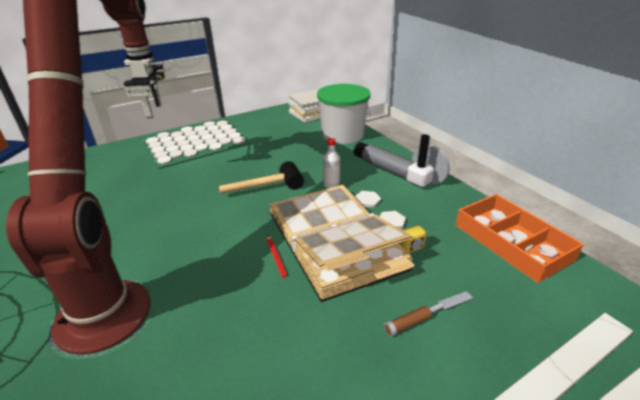

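View pics/top0.png

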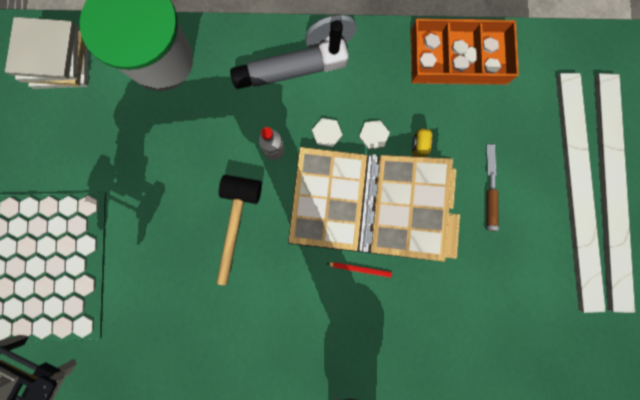

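```bash
python3 - <<'E'
from h import *
P=np.load('top0.npy');S=np.load('side0.npy')
for u in range(290,470,8): print(u,P[200,u].round(3),P[230,u].round(3), P[238,u].round(3))
for (u,v) in [(299,149),(292,242),(365,152),(359,250),(375,153),(368,252),(453,158),(444,259),(327,131),(374,133),(424,135),(492,205),(270,140),(332,264),(391,274),(237,190),(222,283)]: print(u,v,P[v,u].round(3))
t=cv2.imread('pics/top0.png')[130:290,280:510];cv2.imwrite('pics/topz.png',cv2.resize(t,None,fx=3.4,fy=3.4,interpolation=cv2.INTER_CUBIC))
t=cv2.imread('pics/side0.png')[170:310,250:440];cv2.imwrite('pics/sidez.png',cv2.resize(t,None,fx=4,fy=4,interpolation=cv2.INTER_CUBIC))
E
```

```text
290 [0.587 0.151 0.   ] [0.51  0.148 0.035] [0.49  0.148 0.034]
298 [0.584 0.129 0.036] [0.51  0.129 0.036] [0.49  0.129 0.035]
306 [0.584 0.11  0.037] [0.51  0.109 0.039] [0.49  0.109 0.036]
314 [0.584 0.09  0.038] [0.51  0.089 0.035] [0.491 0.089 0.04 ]
322 [0.584 0.07  0.037] [0.51  0.07  0.038] [0.491 0.07  0.035]
330 [0.584 0.05  0.036] [0.51  0.05  0.038] [0.491 0.05  0.036]
338 [0.585 0.03  0.034] [0.51  0.03  0.036] [0.491 0.031 0.039]
346 [0.584 0.011 0.038] [0.51  0.011 0.037] [0.491 0.011 0.039]
354 [ 0.585 -0.009  0.037] [ 0.51  -0.009  0.035] [ 0.491 -0.009  0.035]
362 [ 0.588 -0.034  0.002] [ 0.511 -0.029  0.034] [ 0.491 -0.029  0.034]
370 [ 0.584 -0.048  0.045] [ 0.511 -0.054  0.004] [ 0.491 -0.046  0.048]
378 [ 0.583 -0.065  0.058] [ 0.51  -0.064  0.061] [ 0.491 -0.064  0.061]
386 [ 0.582 -0.084  0.064] [ 0.51  -0.082  0.068] [ 0.491 -0.082  0.067]
394 [ 0.582 -0.102  0.068] [ 0.51  -0.1    0.072] [ 0.491 -0.099  0.073]
402 [ 0.581 -0.119  0.076] [ 0.51  -0.118  0.075] [ 0.492 -0.117  0.076]
410 [ 0.581 -0.138  0.079] [ 0.51  -0.135  0.083] [ 0.492 -0.134  0.084]
418 
[... 315 characters left out ...]
[ 0.51  -0.222  0.103] [ 0.492 -0.221  0.103]
458 [ 0.59  -0.285  0.001] [ 0.51  -0.239  0.106] [ 0.491 -0.282 -0.001]
466 [ 0.59  -0.306 -0.001] [ 0.512 -0.304 -0.002] [ 0.492 -0.302  0.001]
299 149 [ 0.722  0.129 -0.004]
292 242 [0.481 0.143 0.035]
365 152 [ 0.715 -0.044 -0.001]
359 250 [ 0.462 -0.021  0.034]
375 153 [ 0.713 -0.07  -0.003]
368 252 [ 0.455 -0.048  0.004]
453 158 [ 0.7   -0.275  0.001]
444 259 [ 0.445 -0.206  0.103]
327 131 [0.767 0.057 0.01 ]
374 133 [ 0.762 -0.065  0.014]
424 135 [ 0.745 -0.181  0.061]
492 205 [ 0.575 -0.361  0.026]
270 140 [0.708 0.189 0.137]
332 264 [0.425 0.043 0.006]
391 274 [ 0.401 -0.105  0.008]
237 190 [0.605 0.276 0.059]
222 283 [0.382 0.31  0.039]
```

View pics/topz.png

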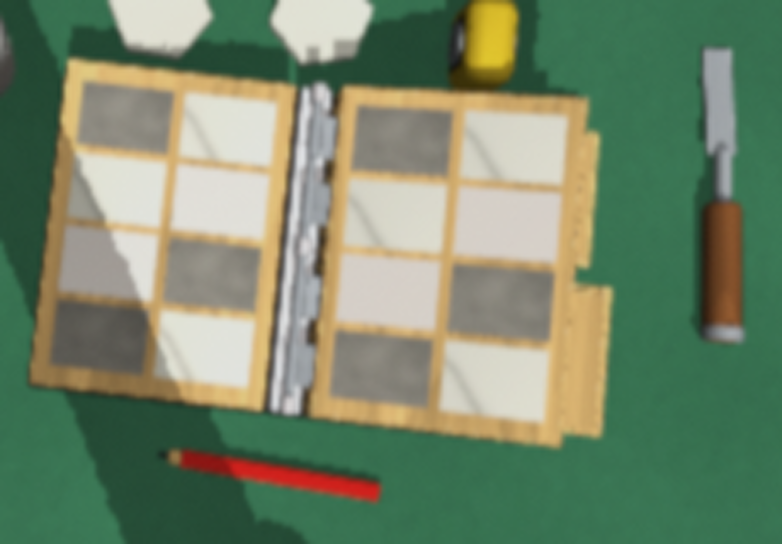

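View pics/sidez.png

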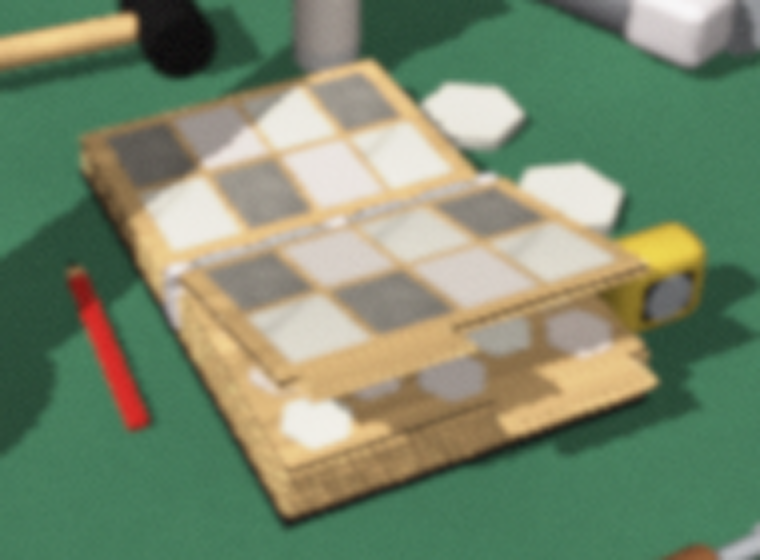

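```bash
cat > fit.py <<'E'
from h import *
P=np.load('top0.npy').reshape(-1,3);
m=(P[:,2]>.028)&(P[:,2]<.045)&(P[:,0]>.45)&(P[:,0]<.73)&(P[:,1]>-.03)&(P[:,1]<.17)
L=P[m][:,:2]
r=cv2.minAreaRect((L*1000).astype(np.float32));print('left page',r, cv2.boxPoints(r).round(1).tolist(),P[m][:,2].mean())
m=(P[:,2]>.058)&(P[:,2]<.12)&(P[:,0]>.43)&(P[:,0]<.72)&(P[:,1]<-.05)&(P[:,1]>-.27)
m&=~((P[:,0]>.70)&(P[:,1]<-.13))
Q=P[m];c=Q.mean(0);U,s,V=np.linalg.svd(Q-c);n=V[2]*np.sign(V[2,2]);d=(Q-c)@n;k=abs(d)<.006
Q=Q[k];c=Q.mean(0);U,s,V=np.linalg.svd(Q-c,full_matrices=False);n=V[2]*np.sign(V[2,2])
print('leaf n',n.round(4),'c',c.round(4),'tilt',np.arccos(n[2]),'rms',((Q-c)@n).std())
h=np.array([-n[1],n[0]]);print('axis yaw from plane',np.arctan2(*np.array([n[0],-n[1]])/1) if 0 else np.arctan2(-n[0],n[1]))
r=cv2.minAreaRect((Q[:,:2]*1000).astype(np.float32));print('leaf',r,cv2.boxPoints(r).round(1).tolist())
print(Ro.from_rotvec(manip.state()['eef_rot']).as_matrix().round(3))
E
python3 fit.py
```

```text
left page ((591.10302734375, 69.4254150390625), (198.65740966796875, 263.97943115234375), 89.92379760742188) [[459.0, -29.700000762939453], [723.0, -30.100000381469727], [723.2000122070312, 168.60000610351562], [459.20001220703125, 168.89999389648438]] 0.036726238468875745
leaf n [0.0282 0.2707 0.9622] c [ 0.5601 -0.1484  0.0836] tilt 0.2756732175529602 rms 0.001703128153818655
axis yaw from plane -0.10378925065499717
leaf ((565.7145385742188, -152.27706909179688), (186.2835235595703, 239.5318145751953), 83.80109405517578) [[436.6000061035156, -231.89999389648438], [674.7000122070312, -257.79998779296875], [694.7999877929688, -72.5999984741211], [456.70001220703125, -46.70000076293945]]
[[ 0.429  0.903 -0.001]
 [ 0.903 -0.429 -0.002]
 [-0.002  0.    -1.   ]]
```

```bash
cat >> h.py <<'E'
yaw=-.107
X=np.array([np.cos(yaw),np.sin(yaw),0]);Y=np.array([-np.sin(yaw),np.cos(yaw),0]);Z=np.array([0,0,1.])
H=np.array([.577,-.0465,.045])
def Rt(a):  # tilt a from vertical, fingers to +Y
    z=np.sin(a)*Y-np.cos(a)*Z
    return np.stack([X,np.cross(z,X),z],1)
def W(yp,zp,xp=-.065): return np.array([H[0],H[1],0])+xp*X+yp*Y+zp*Z
def rel(pos,R):
    s=manip.state();R0=Ro.from_rotvec(s['eef_rot']).as_matrix()
    t=R0.T@(pos-s['tcp_pos'])*1000; a=Ro.from_matrix(R0.T@R).as_rotvec()
    return '0 %.0f %.0f %.0f %.2f %.2f %.2f'%(*t,*a)
def where():
    s=manip.state();p=s['tcp_pos']-H
    print('t',round(s['time'],2),'book xyz',(p@X).round(4),(p@Y).round(4),(s['tcp_pos'][2]).round(4),'F',s['force'].round(1),'M',s['moment'].round(2),'j',s['joint_positions'].round(2),'op',round(s['opening'],4))
E
python3 - <<'E'
from h import *
where()
print(rel(np.array([.5,.2,.32]),Rt(0)))
print(rel(W(-.28,.3),Rt(np.pi/4)))
E
```

```text
t 0.15 book xyz -0.3641 0.5975 0.2178 F [-0.4 -0.9  0.8] M [ 0.01 -0.   -0.02] j [-1.15  0.62 -0.01  1.42  0.01  1.1  -0.04] op 0.0931
0 -254 366 -102 0.00 0.00 1.23
0 -730 572 -81 0.68 0.48 1.17
```

>>> drive_tool:
  commands: "0 -30 43 -60 0 0 0.15;0 -80 115 -102 0 0 0.33;0 -120 170 -102 0 0 0.5;0 -160 225 -102 0 0 0.68;0 -200 280 -102 0 0 0.86;0 -235 335 -102 0 0 1.04;0 -254 366 -102 0 0 1.2;0 -254 366 -102 0 0 1.23"

```text
time: 1.15
tcp_pos: [0.5016, 0.1964, 0.3204]
eef_rot: [3.134, -0.171, -0.0]
force: [-0.5, -0.3, -0.2]
opening: 0.0178
```

```bash
python3 - <<'E'
from h import *
where()
for f in (.33,.66): print(rel(np.array([.5,.2,.32])*(1-f)+f*W(-.30,.3),Rt(f*np.pi/4)))
print(rel(W(-.30,.3),Rt(np.pi/4)))
E
```

```text
t 1.15 book xyz -0.1009 0.2335 0.3204 F [-0.5 -0.3 -0.2] M [-0.09  0.07 -0.02] j [-0.68  0.37  0.38  1.59 -0.14  1.21 -0.38] op 0.0178
0 11 174 8 0.26 -0.00 -0.00
0 24 351 15 0.52 -0.00 -0.00
0 37 533 22 0.79 -0.00 -0.00
```

>>> drive_tool:
  commands: "0 4 58 3 0.08 0 0;0 8 116 6 0.17 0 0;0 12 174 8 0.26 0 0;0 16 233 10 0.35 0 0;0 20 292 12 0.44 0 0;0 24 351 15 0.52 0 0;0 28 410 18 0.61 0 0;0 33 470 20 0.70 0 0;0 37 533 22 0.79 0 0;0 37 533 22 0.79 0 0"

```text
time: 2.4
tcp_pos: [0.4768, -0.3443, 0.293]
eef_rot: [-2.349, 0.147, -0.046]
force: [0.6, 0.4, -1.0]
opening: 0.0007
```

```bash
python3 - <<'E'
from h import *
where()
c=cam('wrist','w1.png');c=cam('side','s1.png')
print(Ro.from_rotvec(manip.state()['eef_rot']).as_matrix().round(3),Rt(np.pi/4).round(3))
print(rel(W(-.26,.138),Rt(np.pi/4)));print(rel(W(-.19,.068),Rt(np.pi/4)))
E
```

```text
t 2.4 book xyz -0.0679 -0.3068 0.293 F [ 0.6  0.4 -1. ] M [-0.72  0.14  0.05] j [ 0.69  0.79  0.38  1.19 -0.73  1.88  0.96] op 0.0007
[[ 0.994 -0.079  0.077]
 [-0.111 -0.7    0.705]
 [-0.002 -0.71  -0.705]] [[ 0.994 -0.076  0.076]
 [-0.107 -0.703  0.703]
 [ 0.    -0.707 -0.707]]
0 0 85 142 -0.00 -0.00 -0.00
0 0 86 241 -0.00 -0.00 -0.00
```

View pics/s1.png

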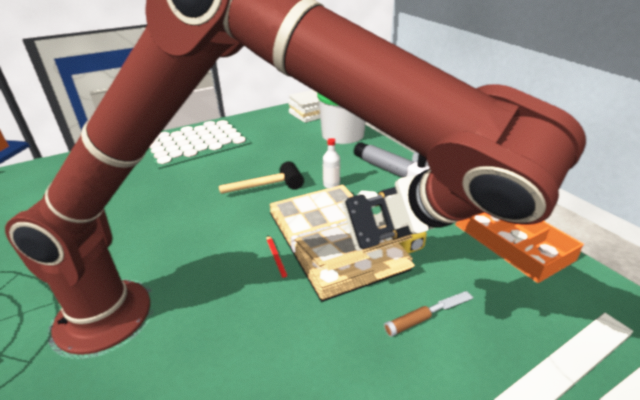

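View pics/w1.png

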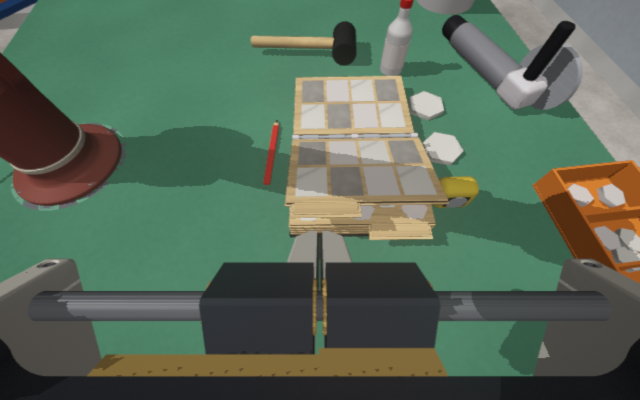

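>>> drive_tool:
  commands: "0 0 28 47 0 0 0;0 0 57 95 0 0 0;0 0 85 142 0 0 0;0 0 85 142 0 0 0;0 0 85 142 0 0 0"

```text
time: 3.12
tcp_pos: [0.4857, -0.2979, 0.141]
eef_rot: [-2.352, 0.127, -0.056]
force: [0.9, -0.8, 1.7]
opening: 0.0006
```

```bash
python3 - <<'E'
from h import *
where()
c=cam('wrist','w2.png');c=cam('side','s2.png')
P=c['P'].reshape(-1,3)
print(Ro.from_rotvec(manip.state()['eef_rot']).as_matrix().round(3)[:,2])
print(rel(W(-.19,.068),Rt(np.pi/4)))
im=cv2.imread('pics/s2.png')[150:310,250:480];cv2.imwrite('pics/s2z.png',cv2.resize(im,None,fx=3.4,fy=3.4,interpolation=cv2.INTER_CUBIC))
E
```

```text
t 3.12 book xyz -0.064 -0.2597 0.141 F [ 0.9 -0.8  1.7] M [-0.74  0.13 -0.03] j [ 0.63  0.89  0.35  1.44 -0.76  1.57  1.13] op 0.0006
[ 0.08   0.702 -0.708]
0 -1 1 102 0.00 -0.00 -0.00
```

View pics/s2z.png

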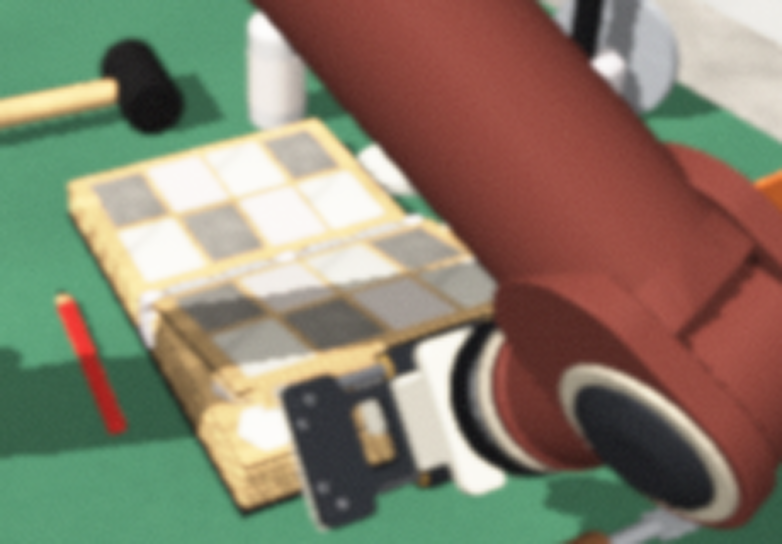

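View pics/w2.png

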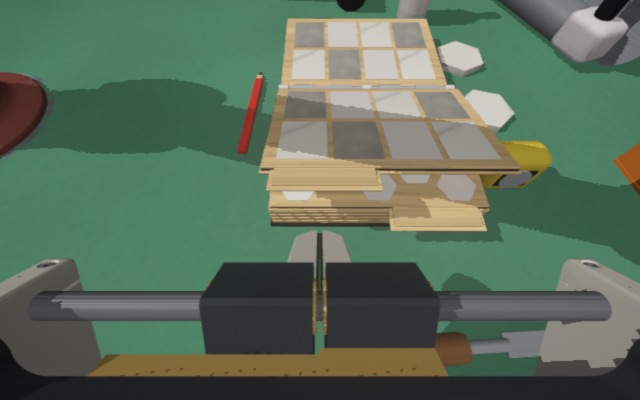

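```bash
python3 - <<'E'
from h import *
c=cam('top','t2.png');d=cam('side')
Q=np.concatenate([c['P'].reshape(-1,3),d['P'].reshape(-1,3)]);Q=Q[np.isfinite(Q).all(1)]
p=Q-np.array([H[0],H[1],0]);xp=p@X;yp=p@Y;z=Q[:,2]
m=(z>.13)&(abs(xp)<.3)&(abs(yp)<.45)
for a in np.arange(-.3,.3,.05):
  for b in np.arange(-.45,.1,.05):
    k=m&(xp>a)&(xp<a+.05)&(yp>b)&(yp<b+.05)
    if k.sum()>3: print('x%.2f y%.2f z %.2f-%.2f'%(a,b,z[k].min(),z[k].max()))
E
```

```text
x-0.30 y-0.30 z 0.53-0.64
x-0.30 y-0.25 z 0.47-0.64
x-0.25 y-0.40 z 0.51-0.54
x-0.25 y-0.35 z 0.50-0.62
x-0.25 y-0.30 z 0.54-0.64
x-0.25 y-0.25 z 0.52-0.56
x-0.25 y-0.20 z 0.52-0.58
x-0.20 y-0.45 z 0.43-0.51
x-0.20 y-0.40 z 0.19-0.56
x-0.20 y-0.35 z 0.18-0.60
x-0.20 y-0.30 z 0.23-0.64
x-0.20 y-0.25 z 0.54-0.63
x-0.20 y-0.20 z 0.57-0.57
x-0.15 y-0.45 z 0.24-0.51
x-0.15 y-0.40 z 0.19-0.55
x-0.15 y-0.35 z 0.18-0.56
x-0.15 y-0.30 z 0.22-0.23
x-0.10 y-0.45 z 0.24-0.49
x-0.10 y-0.40 z 0.19-0.33
x-0.10 y-0.35 z 0.18-0.27
x-0.10 y-0.30 z 0.14-0.23
x-0.05 y-0.45 z 0.29-0.33
x-0.05 y-0.40 z 0.19-0.32
x-0.05 y-0.35 z 0.19-0.26
x-0.05 y-0.30 z 0.17-0.23
x-0.00 y-0.40 z 0.21-0.23
x-0.00 y-0.35 z 0.19-0.26
x-0.00 y-0.30 z 0.22-0.23
```

View pics/t2.png

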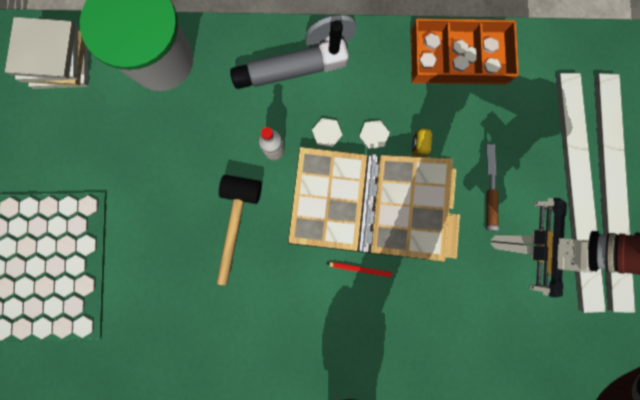

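>>> drive_tool:
  commands: "0 -1 0 25 0 0 0;0 -1 1 50 0 0 0;0 -1 1 75 0 0 0;0 -1 1 100 0 0 0;0 -1 1 102 0 0 0;0 -1 1 102 0 0 0"

```text
time: 4.08
tcp_pos: [0.4923, -0.2293, 0.0682]
eef_rot: [-2.355, 0.13, -0.058]
force: [-0.1, -0.1, -0.6]
opening: 0.0002
```

```bash
cat > traj.py <<'E'
from h import *
w=.0075;d=np.array([1,-1])/2**.5;e=np.array([1,1])/2**.5
def tcp(th,r=.193,s=.017):
    o=np.array([-np.cos(th),np.sin(th)])
    if th<np.pi/4: q=.21*o+s*d-w*e
    else: q=r*o-w*np.clip((3*np.pi/4-th)/.4,-1,1)*e
    return W(q[0],.045+q[1])
def rows(ths,a=np.pi/4):
    for th in ths: print(round(th,2),'|',rel(tcp(th),Rt(a)))
E
python3 - <<'E'
from traj import *
where()
c=cam('wrist','w3.png')
rows(np.arange(.27,1.1,.08))
E
```

```text
t 4.08 book xyz -0.0647 -0.1908 0.0682 F [-0.1 -0.1 -0.6] M [-0.76  0.08  0.05] j [ 0.56  0.93  0.31  1.62 -0.83  1.37  1.21] op 0.0002
0.27 | 0 -0 -8 -14 0.00 -0.01 -0.00
0.35 | 0 -0 -23 -22 0.00 -0.01 -0.00
0.43 | 0 -0 -38 -28 0.00 -0.01 -0.00
0.51 | 0 -0 -54 -34 0.00 -0.01 -0.00
0.59 | 0 -0 -70 -37 0.00 -0.01 -0.00
0.67 | 0 -0 -87 -40 0.00 -0.01 -0.00
0.75 | 0 -0 -104 -41 0.00 -0.01 -0.00
0.83 | 0 -0 -120 -41 0.00 -0.01 -0.00
0.91 | 0 -0 -135 -40 0.00 -0.01 -0.00
0.99 | 0 -0 -150 -38 0.00 -0.01 -0.00
1.07 | 0 -0 -165 -34 0.00 -0.01 -0.00
```

View pics/w3.png

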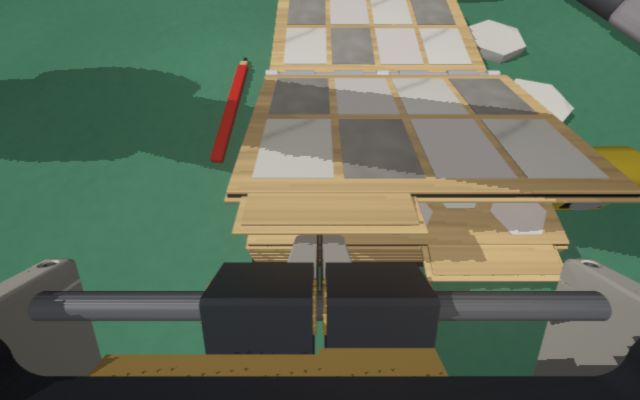

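>>> drive_tool:
  commands: "0 0 -4 -5 0 0 0;0 0 -10 -9 0 0 0;0 0 -23 -16 0 0 0;0 0 -38 -22 0 0 0;0 0 -38 -22 0 0 0"

```text
time: 4.75
tcp_pos: [0.4936, -0.2181, 0.1126]
eef_rot: [-2.356, 0.129, -0.061]
force: [1.1, -1.2, 0.5]
opening: 0.0008
```

```bash
cat > ang.py <<'E'
from traj import *
def leafang(show=None):
    for n in ('top','wrist'):
        c=cam(n,(show+n+'.png') if show else None)
        p=c['P'].reshape(-1,3);p=p[np.isfinite(p).all(1)]-H
        xp=p@X;yp=p@Y;z=p[:,2];r=np.hypot(yp,z)
        # far half of leaf, away from gripper; raised
        k=(xp>.0)&(xp<.115)&(r>.05)&(r<.19)&(z>.012)
        th=np.arctan2(z[k],-yp[k])
        hh,ed=np.histogram(th,bins=np.arange(0,3.2,.04))
        i=hh.argmax();print(n,'peak ang',ed[i].round(2),'n',hh[i], 'med',np.median(th).round(3) if len(th) else None)
E
python3 - <<'E'
from ang import *
where();leafang('a4')
rows(np.arange(.43,1.2,.08))
E
```

```text
t 4.75 book xyz -0.0645 -0.1795 0.1126 F [ 1.1 -1.2  0.5] M [-0.9   0.17 -0.01] j [ 0.54  0.86  0.32  1.63 -0.82  1.41  1.17] op 0.0008
top peak ang 0.48 n 1536 med 0.504
wrist peak ang 0.48 n 8939 med 0.495
0.43 | 0 -0 1 -6 -0.00 -0.01 -0.00
0.51 | 0 -0 -15 -11 -0.00 -0.01 -0.00
0.59 | 0 -0 -31 -15 -0.00 -0.01 -0.00
0.67 | 0 -0 -48 -18 -0.00 -0.01 -0.00
0.75 | 0 -0 -64 -19 -0.00 -0.01 -0.00
0.83 | 0 -0 -80 -19 -0.00 -0.01 -0.00
0.91 | 0 -0 -96 -18 -0.00 -0.01 -0.00
0.99 | 0 -0 -111 -15 -0.00 -0.01 -0.00
1.07 | 0 -0 -126 -12 -0.00 -0.01 -0.00
1.15 | 0 -0 -141 -7 -0.00 -0.01 -0.00
```

View pics/a4wrist.png

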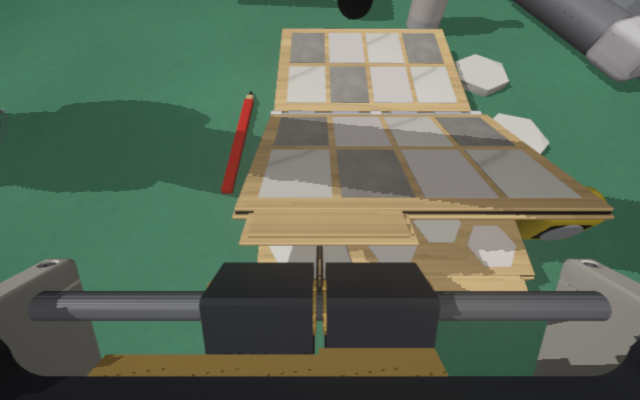

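>>> drive_tool:
  commands: "0 0 -15 -6 0 0 0;0 0 -31 -10 0 0 0;0 0 -48 -13 0 0 0;0 0 -64 -14 0 0 0;0 0 -80 -14 0 0 0;0 0 -96 -13 0 0 0;0 0 -111 -10 0 0 0;0 0 -126 -7 0 0 0;0 0 -141 -2 0 0 0;0 0 -141 -2 0 0 0"

```text
time: 6.1
tcp_pos: [0.5046, -0.1171, 0.2148]
eef_rot: [-2.349, 0.125, -0.06]
force: [0.7, -0.3, 0.2]
opening: 0.0005
```

```bash
python3 - <<'E'
from ang import *
where();leafang('a5')
rows(np.arange(1.15,2.1,.08))
E
```

```text
t 6.1 book xyz -0.0644 -0.0779 0.2148 F [ 0.7 -0.3  0.2] M [-0.72  0.13 -0.04] j [ 0.38  0.65  0.32  1.73 -0.84  1.42  1.  ] op 0.0005
top peak ang 1.2 n 835 med 1.244
wrist peak ang 1.2 n 1185 med 1.201
1.15 | 0 -1 3 -5 -0.00 -0.01 0.00
1.23 | 0 -1 -12 1 -0.00 -0.01 0.00
1.31 | 0 -1 -25 9 -0.00 -0.01 0.00
1.39 | 0 -1 -38 17 -0.00 -0.01 0.00
1.47 | 0 -1 -51 26 -0.00 -0.01 0.00
1.55 | 0 -1 -62 36 -0.00 -0.01 0.00
1.63 | 0 -1 -73 48 -0.00 -0.01 0.00
1.71 | 0 -1 -82 60 -0.00 -0.01 0.00
1.79 | 0 -1 -91 72 -0.00 -0.01 0.00
1.87 | 0 -1 -99 86 -0.00 -0.01 0.00
1.95 | 0 -1 -106 100 -0.00 -0.01 0.00
2.03 | 0 -1 -112 114 -0.00 -0.01 0.00
```

View pics/a5wrist.png

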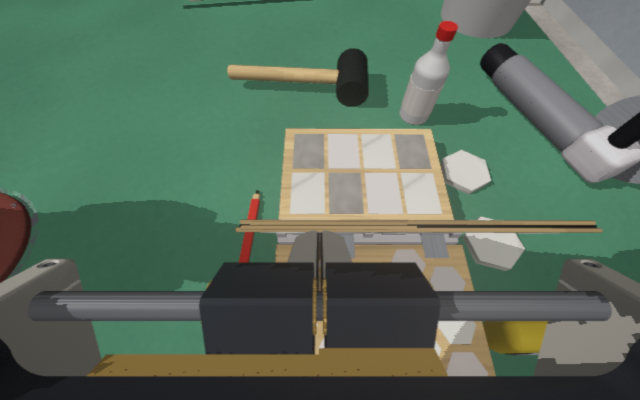

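View pics/a5top.png

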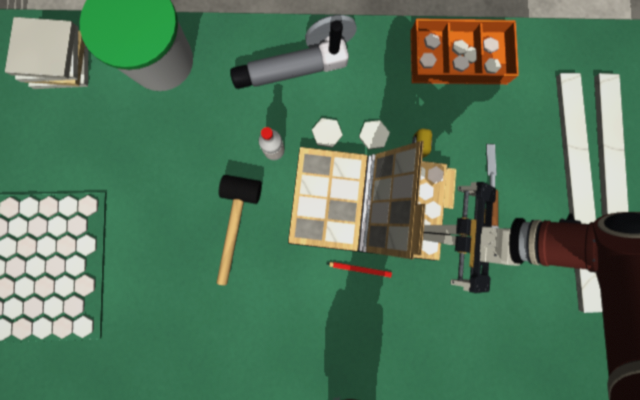

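>>> drive_tool:
  commands: "0 -1 -12 4 0 0 0;0 -1 -25 12 0 0 0;0 -1 -38 20 0 0 0;0 -1 -51 29 0 0 0;0 -1 -62 39 0 0 0;0 -1 -73 50 0 0 0;0 -1 -82 62 0 0 0;0 -1 -91 74 0 0 0;0 -1 -99 88 0 0 0;0 -1 -106 102 0 0 0"

```text
time: 7.45
tcp_pos: [0.5198, 0.0293, 0.2173]
eef_rot: [-2.349, 0.127, -0.06]
force: [-0.1, -3.5, -1.7]
opening: 0.0005
```

```bash
python3 - <<'E'
from ang import *
where();leafang('a6')
rows(np.arange(1.95,2.95,.08))
E
```

```text
t 7.45 book xyz -0.065 0.0692 0.2173 F [-0.1 -3.5 -1.7] M [-1.43  0.14 -0.11] j [ 0.16  0.56  0.27  1.89 -0.97  1.23  0.89] op 0.0005
top peak ang 1.96 n 929 med 1.966
wrist peak ang 1.96 n 9494 med 1.977
1.95 | 0 1 3 -5 -0.01 -0.00 0.00
2.03 | 0 1 -4 10 -0.01 -0.00 0.00
2.11 | 0 1 -9 25 -0.01 -0.00 0.00
2.19 | 0 1 -14 40 -0.01 -0.00 0.00
2.27 | 0 1 -17 55 -0.01 -0.00 0.00
2.35 | 0 1 -19 71 -0.01 -0.00 0.00
2.43 | 0 1 -20 86 -0.01 -0.00 0.00
2.51 | 0 1 -20 101 -0.01 -0.00 0.00
2.59 | 0 1 -18 116 -0.01 -0.00 0.00
2.67 | 0 1 -16 131 -0.01 -0.00 0.00
2.75 | 0 1 -12 146 -0.01 -0.00 0.00
2.83 | 0 1 -5 160 -0.01 -0.00 0.00
2.91 | 0 1 3 173 -0.01 -0.00 0.00
```

View pics/a6wrist.png

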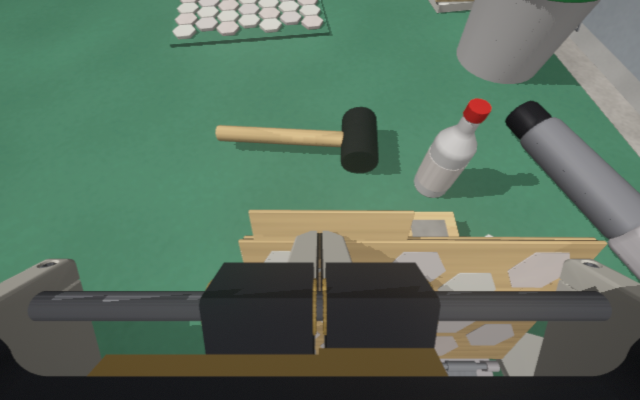

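View pics/a6top.png

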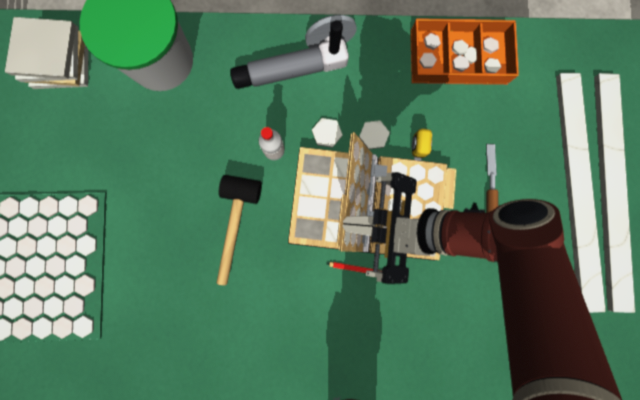

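>>> drive_tool:
  commands: "0 1 -4 10 0 0 0;0 1 -9 25 0 0 0;0 1 -14 40 0 0 0;0 1 -17 55 0 0 0;0 1 -19 71 0 0 0;0 1 -20 86 0 0 0;0 1 -20 98 0 0 0;0 1 -19 109 0 0 0;0 1 -18 116 0 0 0;0 1 -18 118 0 0 0"

```text
time: 8.8
tcp_pos: [0.5303, 0.1281, 0.1475]
eef_rot: [-2.345, 0.123, -0.055]
force: [-0.6, -2.5, 0.8]
opening: 0.0006
```

```bash
python3 - <<'E'
from ang import *
where();leafang('a7')
rows(np.arange(2.6,3.2,.05))
E
```

```text
t 8.8 book xyz -0.0651 0.1686 0.1475 F [-0.6 -2.5  0.8] M [-0.97  0.27  0.12] j [ 0.03  0.65  0.18  1.98 -1.16  1.03  0.97] op 0.0006
top peak ang 2.6 n 1058 med 2.602
wrist peak ang 2.56 n 5836 med 2.599
2.6 | 0 0 0 0 -0.01 -0.00 0.00
2.65 | 0 0 2 9 -0.01 -0.00 0.00
2.7 | 0 0 4 18 -0.01 -0.00 0.00
2.75 | 0 0 7 27 -0.01 -0.00 0.00
2.8 | 0 -0 11 36 -0.01 -0.00 0.00
2.85 | 0 -0 15 45 -0.01 -0.00 0.00
2.9 | 0 -0 20 53 -0.01 -0.00 0.00
2.95 | 0 -0 25 61 -0.01 -0.00 0.00
3.0 | 0 -0 31 69 -0.01 -0.00 0.00
3.05 | 0 -0 37 76 -0.01 -0.00 0.00
3.1 | 0 -0 43 84 -0.01 -0.00 0.00
3.15 | 0 -0 50 91 -0.01 -0.00 0.00
3.2 | 0 -0 57 97 -0.01 -0.00 0.00
```

View pics/a7wrist.png

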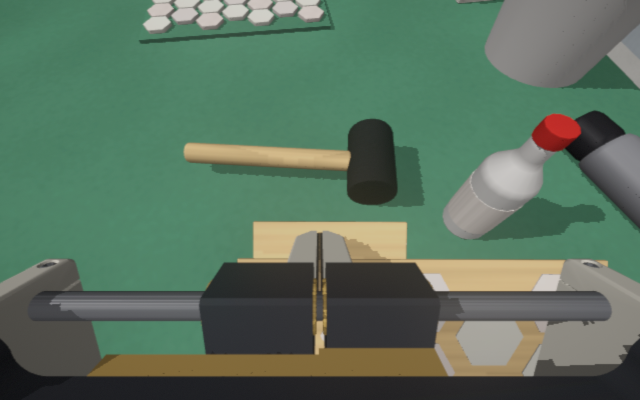

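>>> drive_tool:
  commands: "0 0 2 9 0 0 0;0 0 4 18 0 0 0;0 0 7 27 0 0 0;0 0 11 36 0 0 0;0 0 15 44 0 0 0;0 0 19 51 0 0 0;0 0 23 58 0 0 0;0 0 27 64 0 0 0;0 0 31 69 0 0 0;0 0 31 69 0 0 0"

```text
time: 10.15
tcp_pos: [0.5329, 0.1562, 0.0771]
eef_rot: [-2.344, 0.122, -0.053]
force: [0.1, -0.5, -0.8]
opening: 0.0005
```

```bash
python3 - <<'E'
from ang import *
where();leafang('a8')
rows(np.arange(3.0,3.2,.03))
E
```

```text
t 10.15 book xyz -0.0655 0.1968 0.0771 F [ 0.1 -0.5 -0.8] M [-0.71  0.16  0.01] j [ 0.02  0.78  0.11  2.02 -1.29  0.92  1.13] op 0.0005
top peak ang 3.0 n 939 med 3.002
wrist peak ang 3.0 n 5245 med 2.996
3.0 | 0 0 0 -0 -0.01 0.00 0.00
3.03 | 0 0 4 4 -0.01 0.00 0.00
3.06 | 0 0 8 9 -0.01 0.00 0.00
3.09 | 0 0 11 13 -0.01 0.00 0.00
3.12 | 0 0 15 17 -0.01 0.00 0.00
3.15 | 0 0 19 21 -0.01 0.00 0.00
3.18 | 0 0 24 25 -0.01 0.00 0.00
```

View pics/a8top.png

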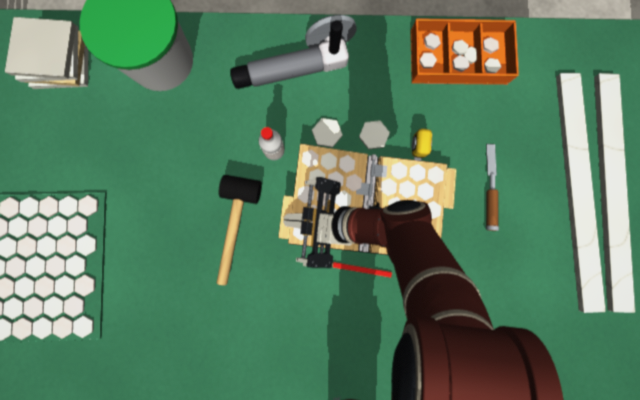

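>>> drive_tool:
  commands: "0 0 3 3 0 0 0;0 0 6 6 0 0 0;0 0 9 10 0 0 0;0 0 12 13 0 0 0;0 0 15 16 0 0 0;0 0 17 18 0 0 0;0 0 17 19 0 0 0"

```text
time: 11.12
tcp_pos: [0.5331, 0.1573, 0.0516]
eef_rot: [-2.345, 0.122, -0.054]
force: [0.1, -0.8, 1.0]
opening: 0.0009
```

```bash
python3 - <<'E'
from ang import *
where()
c=cam('top','a9.png');p=c['P'].reshape(-1,3);p=p[np.isfinite(p).all(1)]-H
xp=p@X;yp=p@Y;z=p[:,2]
for a in (.03,.07,.11,.15): 
    k=(xp>.0)&(xp<.115)&(abs(yp-a)<.02);print(a,np.median(z[k]).round(4)+.045)
rows([3.12,3.15,3.18])
E
```

```text
t 11.12 book xyz -0.0654 0.198 0.0516 F [ 0.1 -0.8  1. ] M [-0.59  0.09  0.02] j [ 0.05  0.82  0.06  2.02 -1.32  0.87  1.18] op 0.0009
0.03 0.0447
0.07 0.0455
0.11 0.0468
0.15 0.046599999999999996
3.12 | 0 0 -2 -2 -0.01 0.00 0.00
3.15 | 0 0 2 2 -0.01 0.00 0.00
3.18 | 0 0 6 6 -0.01 0.00 0.00
```

>>> drive_tool:
  commands: "0 0 1 1 0 0 0;0 0 2 2 0 0 0;0 0 2 2 0 0 0"

```text
time: 11.55
tcp_pos: [0.5332, 0.1574, 0.0496]
eef_rot: [-2.343, 0.122, -0.054]
force: [-0.7, -1.3, 5.5]
opening: 0.0006
```

```bash
python3 - <<'E'
from ang import *
where()
c=cam('top','a10.png');p=c['P'].reshape(-1,3);p=p[np.isfinite(p).all(1)]-H
xp=p@X;yp=p@Y;z=p[:,2]
for a in (.03,.07,.11,.15): 
    k=(xp>.0)&(xp<.115)&(abs(yp-a)<.02);print(a,np.median(z[k]).round(4)+.045)
s=manip.state();print(rel(s['tcp_pos']+.15*Z,Rt(np.pi/4)))
E
```

```text
t 11.55 book xyz -0.0654 0.198 0.0496 F [-0.7 -1.3  5.5] M [-0.03  0.22  0.11] j [ 0.06  0.83  0.05  2.02 -1.33  0.87  1.18] op 0.0006
0.03 0.044399999999999995
0.07 0.044899999999999995
0.11 0.046
0.15 0.0453
0 0 -107 -105 -0.01 -0.00 0.00
```

>>> drive_tool:
  commands: "0 0 -7 -7 0 0 0;0 0 -20 -20 0 0 0;0 0 -45 -45 0 0 0;0 0 -75 -75 0 0 0;0 0 -107 -105 0 0 0;0 0 -107 -105 0 0 0"

```text
time: 12.35
tcp_pos: [0.5343, 0.157, 0.2028]
eef_rot: [-2.344, 0.118, -0.063]
force: [0.2, 0.6, -1.3]
opening: 0.0005
```

```bash
python3 - <<'E'
from ang import *
where()
c=cam('top','a11.png');P=c['P'];p=P.reshape(-1,3);p=p[np.isfinite(p).all(1)]-H
xp=p@X;yp=p@Y;z=p[:,2]
for a in (.03,.07,.11,.15,.17,-.04,-.08,-.12,-.16): 
    k=(xp>.03)&(xp<.115)&(abs(yp-a)<.015);print(a,np.median(z[k]).round(4)+.045)
k=(abs(xp+.065)<.02)&(abs(yp-.203)<.005);print('tab',np.median(z[k])+.045)
d=np.abs(P-np.load('top0.npy'));
for (u,v) in [(327,131),(374,133),(424,135),(492,205),(270,140),(350,267),(237,190),(222,283)]: print(u,v,P[v,u].round(3),np.load('top0.npy')[v,u].round(3))
cam('side','s11.png')
E
```

```text
t 12.35 book xyz -0.0642 0.1978 0.2028 F [ 0.2  0.6 -1.3] M [-0.71  0.11  0.  ] j [ 0.    0.56  0.13  1.95 -1.1   1.02  0.81] op 0.0005
0.03 0.0446
0.07 0.044899999999999995
0.11 0.045
0.15 0.0447
0.17 0.0446
-0.04 0.0448
-0.08 0.0451
-0.12 0.045
-0.16 0.0448
tab 0.2106041305995367
327 131 [0.767 0.057 0.011] [0.767 0.057 0.01 ]
374 133 [ 0.763 -0.066  0.011] [ 0.762 -0.065  0.014]
424 135 [ 0.745 -0.182  0.059] [ 0.745 -0.181  0.061]
492 205 [ 0.575 -0.361  0.025] [ 0.575 -0.361  0.026]
270 140 [0.708 0.189 0.139] [0.708 0.189 0.137]
350 267 [ 0.418 -0.002  0.006] [ 0.418 -0.002  0.006]
237 190 [0.605 0.276 0.057] [0.605 0.276 0.059]
222 283 [0.382 0.31  0.039] [0.382 0.31  0.039]
```

View pics/a11.png

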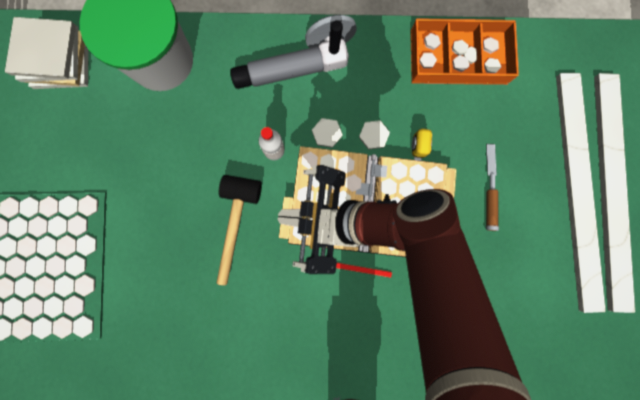

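View pics/s11.png

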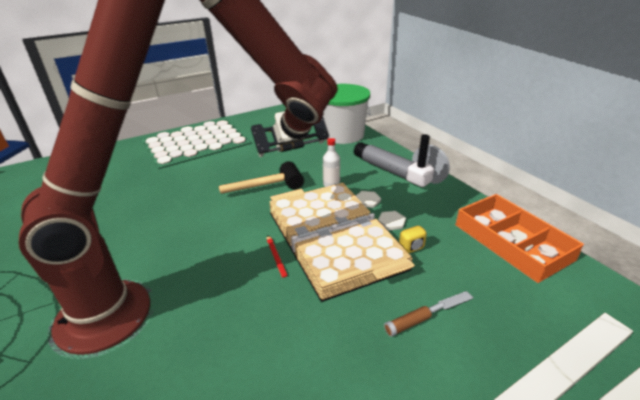

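The side view shows the leaf flat on the left half, with hexagons up on both halves around pixels (310,205) and (350,250). The hand is clear above the book near (285,135), and all the loose things are where they were.

```bash
python3 -c "
from bench import manip
print(manip.finish_job())"
```

```text
the job is handed in; nothing more can be done
None
```

The top leaf is now flat on the left half, and I have handed the job in; the hand-in reported no verdict. I pushed the leaf over from under its tab with the shut fingertips tilted 45°. It moved at about 0.4 rad/s or less as it came down, and I seated it with about 5.5 N. I then lifted the hand about 150 mm straight up, at 12.4 s of the 43 s allowed.

Last checks before handing in:
- **Leaf:** the turned leaf measures 44.6–45.0 mm above the bench all across, against 45 mm expected when flat.
- **Second leaf:** it measures 44.8–45.1 mm all across, so it stayed flat.
- **Loose things:** one camera point checked on each item read the same as at the start, within about 3 mm.
- **Hand:** it is clear of the book, with the force reading near zero.
- **Failed check:** I could not measure the height of the turned leaf's tab, because the hand blocked the top camera there. I judged flatness from the board instead.

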